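# Blow off the port flange and hold its cover over the bolt holes

### The arm

A 6-joint arm with a two-finger parallel gripper is mounted at the origin on a cart in front of the work surface, level with it; the furniture and walls round the work are solid. World frame = base frame: x ahead of the robot, y to its left, z up, the work surface at z = 0. Lengths are in m, angles in rad, forces in N, time in s.
With the tool pointing down it reaches from about 0.35 to 0.8 m from the base axis. Payload 7.3 kg.
Tool frame: the origin (TCP) lies between the finger pads; the fingertips stand 11 mm ahead of it and the grasp point (between the pads) lies 8 mm behind it (r.tip_extent is the distance from the TCP to the fingertips, in m); z points along the fingers, y is the line along which they close (so a half turn about z gives the same grasp; the last joint's range is limited). The gripper opens to 85 mm and grips with 20 to 120 N. Pads are 22 mm wide; open, the fingers measure 114 mm over their backs; the gripper's body (76 mm by 85 mm) begins 54 mm behind the grasp point. The pads swing forward as they close: fully open they stand 13 mm farther back than shut.
Start: joints at [-1.47, 0.342, 1.524, -0, 1.275, -0.146], TCP at [0.128, -0.509, 0.242] pointing down, gripper open.
Joint ranges: [-2.53, 2.53], [-0.77, 2.02], [0.04, 2.7], [-1, 4.14], [0.28, 2.66], [-3.11, 3.11]. Speed limits (rad/s): [2.57, 2.57, 3.14, 3.14, 3.14, 3.14].

### API

Orientations are given as a unit quaternion [w, x, y, z].
In Python, from station import r gives the robot as it stands. The module is installed in compiled form; this text tells all that it offers.
- The arm moves only by the tool arm_command, never from a script. Its argument "motion" is a list of rows, each a list of 7 numbers: the turn, a rotation vector about the tool's x, y, z in rad, then the shift along the tool's x, y, z in mm, then the opening, from -1 (shut) to 1 (fully open). In form: [[ax, ay, az, tx, ty, tz, grip], ...]. A call has 1 to 12 rows; each row shifts and turns the commanded pose from where the row before left it, along the tool's axes as they then stand; what a row does not reach is not made up. A row lasts 1/12 s, in which the tool goes at most 41.7 mm and 7.16 degrees, less where a joint would pass 70% of its speed; a pose out of reach is approached as far as the arm can. A call with a gripper value outside its range is refused whole. The fingers move at their own pace and stop on an object; the grip force is fixed at half the most. Time passes only in rows, so rows that do not move let the fingers close. It gives the time, the measured TCP pose, the force, the opening and the grip force at its end, in the units of the state.
- r.observe(): the state, without advancing time (a new reading comes with each control period).
- r.camera(name): name is "scene" or "top"; returns a dict with "color" (480x640x3 uint8, red, green, blue), "fx", "fy", "cx", "cy" (pixels), "dist_coeffs" ([k1, k2, p1, p2, k3] as OpenCV has them; the pictures are not rectified), "world_to_cam" (4x4, takes a point from world to camera coordinates). Camera axes: x right, y down, z forward; pixel columns grow to the right and rows downward; lengths in m; the calibration is good to about 2 mm. A picture is of the moment at which its call begins. There is no depth.
- r.hand_in(): hands the job in; it is judged then, once.
Trained networks look in a picture, given as the dict that the camera call returned (one of the last four; its "shot" number tells which), for a name from the list of things; names that differ only in an ending like _2 or _b are one class to them, and where a whole thing is asked for, a point or a joint stands for the part that bears it (a point fixed in the world has none). Each returns a list of dicts, best first, with "conf" (0 to 1); they miss things now and then, are a little off and sometimes report something else, mostly with a low value. They report only what shows in the picture. A call takes as long as a camera call.
- r.find_in(picture, thing): "at" ([x, y, z] in m, in world coordinates, good to about 4 mm: the middle of the surface that is visible of it).
- r.masks_of(picture, thing): "mask" (480x640 bool, what is visible of it).
- r.landmark_of(picture, thing): "at" ([x, y, z] in m, in world coordinates, good to about 4 mm: a listed point, or the origin of a listed thing).
The state is a dict: "time": time; "qpos": joint angles; "dq": joint speeds; "tau": joint torques, N m; "tcp_pos": TCP position; "orientation": TCP orientation; "wrist_force": force on the tool from outside, world axes, zero at the start; "moment": the same for the moment, N m; "width": finger opening in m; "finger_force": force on a finger pad.
Only numpy, scipy, OpenCV 4.12 (cv2) and the standard library are available. Lean on these libraries where they do the work, as an engineer would, in place of code of your own. Each camera call takes 0.05 s, during which the arm holds its last target. There are 200 camera calls.

### The job

Clean the steel flange with the fixed air gun beside it: squeeze the gun's red trigger all the way in against the grip for a moment and let it spring back out. Then pick up the yellow cover plate by its handle and hold it hovering level about 1 cm above the flange, its four holes lined up over the four threaded holes (either way round) so that the screws could be dropped straight in, and finish while still holding it there. The cover must not touch the cleaned flange or the gun bracket, and the other things on the bench stay where they are.

Things in the scene. Friction and masses are not known exactly. Their poses are not given: they have to be found in the camera images.
- fixture: Fixed aluminium bracket 12 mm thick (mm: x -65..65, y -175..135) with a steel flange block and a blue air gun; origin on the bench, z up. Block 130 x 100 (x, y), centre x 0, y -100, top face z 57. Gun on its side: barrel along y at x 0, height 64, nozzle to -y; clamp top 81. Its grip, 26 x 26 in section, runs to -x from the barrel to x -110, at y 90; air pipe down at x -128
- grip_mid (a point): Middle of the gun's grip where it is squeezed; fixture frame x -60, y 90, z 64 mm. Grip's back face: 13 mm towards the fixture's +y. Red trigger on the -y side: its outer face here is 38 mm towards -y released, 23 mm fully in (so 51 mm over both, 36 mm squeezed, along the fixture's y). Both 20 mm high or more about this height; free above, and beside and below down to the 12 mm board
- trigger (a joint): Red sprung trigger of the air gun, 70 mm long, hinged on an upright pin by the barrel (fixture x -18, y 71 mm), running to -x at a slant. 0 rad released, 0.35 rad fully in, 15 mm of travel at grip_mid, pushed to the fixture's +y (towards the grip). About 2 N starts it, 6 N at grip_mid holds it fully in; springs back by itself
- flange_face (a point): Centre of the flange's flat top face, 57 mm above the bench
- tap0 (a point): Mouth of threaded hole 0 (M6, 7 mm wide mouth) in the flange's top face, in the fixture's frame at x 48, y -67 from its origin, that is 48, 33 mm from flange_face
- tap1 (a point): Mouth of threaded hole 1 (M6, 7 mm wide mouth) in the flange's top face, in the fixture's frame at x -48, y -67 from its origin, that is -48, 33 mm from flange_face
- tap2 (a point): Mouth of threaded hole 2 (M6, 7 mm wide mouth) in the flange's top face, in the fixture's frame at x -48, y -133 from its origin, that is -48, -33 mm from flange_face
- tap3 (a point): Mouth of threaded hole 3 (M6, 7 mm wide mouth) in the flange's top face, in the fixture's frame at x 48, y -133 from its origin, that is 48, -33 mm from flange_face
- cover: Loose yellow cover plate 120 x 90 x 6 mm (x, y, z), about 0.25 kg, lying flat on the bench; origin at the centre of its underside, z up. Four 13 mm through holes near the corners. On it a black bridge handle along its x
- handle (a point): Centre of the cover's handle bar, 41 mm above the cover's underside; the bar is 76 mm long along the cover's x, 14 mm thick along its y and 18 mm high, on two 12 mm posts at x -28 and 28 mm; open below, 26 mm clear above the plate
- hole0 (a point): Centre of cover hole 0 (13 mm wide) at the underside, at x 48, y 33 mm in the cover's frame; the cover is the same after half a turn (hole0 then belongs over tap2, else over tap0)
- hole1 (a point): Centre of cover hole 1 (13 mm wide) at the underside, at x -48, y 33 mm in the cover's frame; the cover is the same after half a turn (hole1 then belongs over tap3, else over tap1)
- hole2 (a point): Centre of cover hole 2 (13 mm wide) at the underside, at x -48, y -33 mm in the cover's frame; the cover is the same after half a turn (hole2 then belongs over tap0, else over tap2)
- hole3 (a point): Centre of cover hole 3 (13 mm wide) at the underside, at x 48, y -33 mm in the cover's frame; the cover is the same after half a turn (hole3 then belongs over tap1, else over tap3)
- tape: Bystander: roll of black tape lying flat, 62 x 60 x 19 mm, at the left end of the bench; origin at its underside
- meter: Bystander: yellow hand meter, 135 x 66 x 39 mm, lying at the front right; origin at its underside
- foam_block: Bystander: small pale turquoise foam block, 36 x 52 x 14 mm, at the back; origin at its underside
- sample_cell: Bystander: standing grey cylindrical sample cell with a red band, 71 x 73 x 161 mm, at the back; origin at its underside

How it is judged:
By the outcome, as a careful person would: the job done as asked, in the order asked, and still so for the second after the job is handed in, while the arm keeps its last pose, push and grip.
It also fails if it takes over 53 s, if anything falls off the work surface, if the arm or the gripper's body presses on something with over 40 N, if the wrist force passes 120 N, or if a joint passes its speed limit or range.

## Working session

There is one attempt and no reset: what is moved stays moved. The work goes in short steps, Python scripts to look and compute and a tool call to move; the robot and the scene stay as the last step left them, time stands still between calls to the robot, and variables do not carry over. Pictures are saved under pics/ and viewed, at most 10 in all, crops included, and the job is handed in when it is done.

Besides the shell and the picture viewer there is one more tool, called after "Request:" as name([rows], argument=value, ...), one row to a line, values as JSON. arm_command: Moves the arm, as the interface text tells. Its arguments: {"type":"object","properties":{"motion":{"type":"array"}},"required":["motion"]}

```bash
mkdir -p pics; cat > h.py <<'E'
import numpy as np,cv2
from station import r
def proj(p,P):
    W=np.array(p["world_to_cam"]);K=np.array([[p["fx"],0,p["cx"]],[0,p["fy"],p["cy"]],[0,0,1.]])
    return cv2.projectPoints(np.atleast_2d(np.array(P,float)),cv2.Rodrigues(W[:3,:3])[0],W[:3,3],K,np.array(p["dist_coeffs"],float))[0].reshape(-1,2)
E
python3 - <<'E'
from h import *
for c in("scene","top"):
    p=r.camera(c);cv2.imwrite(f"pics/{c}0.png",p["color"][:,:,::-1])
    W=np.array(p["world_to_cam"]);print(c,p["fx"],"cam at",(-W[:3,:3].T@W[:3,3]).round(3))
    for t in["fixture","grip_mid","flange_face","tap0","tap1","tap2","tap3","cover","handle","hole0","hole1","hole2","hole3","tape","meter","foam_block","sample_cell"]:
        print(t,[(np.round(d["at"],4).tolist(),round(d["conf"],2)) for d in r.landmark_of(p,t)[:2]])
o=r.observe();print(o)
E
```

```text
scene 453.16269040186364 cam at [-0.163  0.907  0.703]
fixture [([0.5512, -0.1307, 0.0004], 0.8), ([0.5363, -0.2676, 0.0566], 0.25)]
grip_mid [([0.4632, -0.0531, 0.0679], 0.71), ([0.5377, 0.255, -0.0008], 0.52)]
flange_face [([0.5722, -0.2211, 0.0604], 0.85)]
tap0 [([0.5375, -0.2703, 0.0556], 0.9), ([0.6295, -0.2452, 0.0524], 0.75)]
tap1 [([0.5375, -0.2703, 0.0556], 0.9), ([0.6295, -0.2452, 0.0524], 0.75)]
tap2 [([0.5375, -0.2703, 0.0556], 0.9), ([0.6295, -0.2452, 0.0524], 0.75)]
tap3 [([0.5375, -0.2703, 0.0556], 0.9), ([0.6295, -0.2452, 0.0524], 0.75)]
cover [([0.4892, 0.2395, 0.002], 0.56)]
handle [([0.4835, 0.239, 0.0392], 0.92), ([0.4661, -0.0557, 0.0646], 0.55)]
hole0 [([0.5365, 0.256, 0.0013], 0.68), ([0.4238, 0.2264, 0.0012], 0.67)]
hole1 [([0.5365, 0.256, 0.0013], 0.68), ([0.4238, 0.2264, 0.0012], 0.67)]
hole2 [([0.5365, 0.256, 0.0013], 0.68), ([0.4238, 0.2264, 0.0012], 0.67)]
hole3 [([0.5365, 0.256, 0.0013], 0.68), ([0.4238, 0.2264, 0.0012], 0.67)]
tape [([0.4269, 0.4561, 0.0016], 0.73), ([0.5355, -0.2667, 0.054], 0.45)]
meter []
foam_block [([0.6879, 0.1987, -0.0006], 0.61)
[... 1223 characters left out ...]
013], 0.47)]
{'time': 1.8, 'qpos': array([-1.46999446e+00,  3.41969665e-01,  1.52408890e+00, -1.78672527e-06,
        1.27541426e+00, -1.46007031e-01]), 'dq': array([ 0.00093428,  0.00083529, -0.00022369,  0.00052904, -0.00014442,
       -0.00077223]), 'tau': array([-1.09394853e-04, -4.33556342e+01, -2.46272618e+01, -2.12635309e-04,
        2.99770854e-04, -5.36584110e-10]), 'tcp_pos': array([ 0.12828246, -0.50910422,  0.24234114]), 'orientation': array([ 5.98797309e-05,  9.92395295e-01,  1.23091731e-01, -2.20857305e-06]), 'wrist_force': array([-0.11708418, -0.04475972, -1.16656398]), 'moment': array([ 0.0335247 , -0.00127654,  0.02021072]), 'finger_force': 0.0, 'width': 0.08501825333108859}
```

View pics/top0.png

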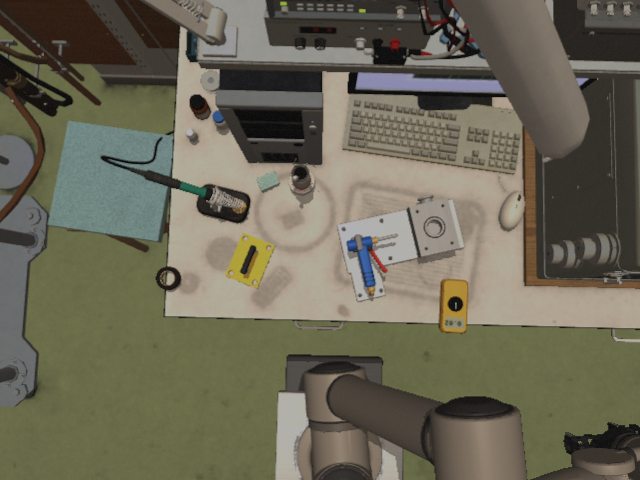

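View pics/scene0.png

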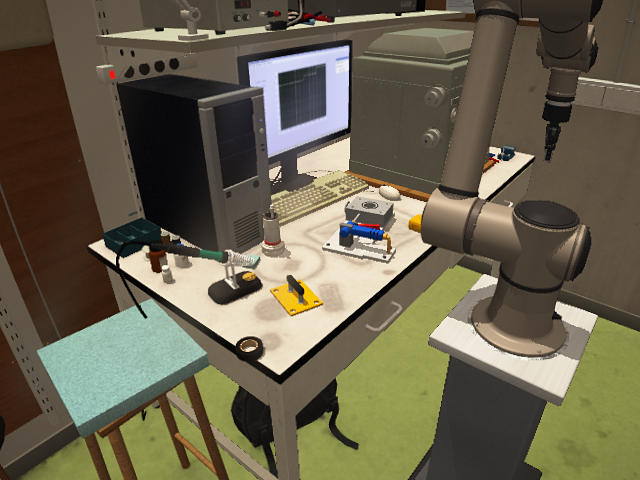

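Top view: cover at about (250,260), gun grip (367,270) with red trigger at (378,258), flange (437,228), meter (454,305). Next I fit the fixture and cover poses from all the landmarks.

```bash
cat >> h.py <<'E'
from scipy.optimize import least_squares
FIX={"flange_face":(0,-100,57),"grip_mid":(-60,90,64),"fixture":(0,0,0)};TAP=[(48,-67,57),(-48,-67,57),(-48,-133,57),(48,-133,57)]
COV={"cover":(0,0,0),"handle":(0,0,41)};HOL=[(48,33,0),(-48,33,0),(-48,-33,0),(48,-33,0)]
def Rz(a):return np.array([[np.cos(a),-np.sin(a)],[np.sin(a),np.cos(a)]])
def tf(q,P):
    P=np.atleast_2d(P)/1000.;return np.c_[P[:,:2]@Rz(q[2]).T+q[:2],P[:,2]]
def fit(ps,named,pts,pn,q0,zoff=0):
    A=[];B=[]
    for p in ps:
        for n,m in named.items():
            for d in r.landmark_of(p,n):
                if d["conf"]>.3 and np.linalg.norm(d["at"][:2]-tf(q0,m)[0,:2])<.03:A.append(m);B.append(d["at"]);break
        for d in r.landmark_of(p,pn):
            D=np.linalg.norm(tf(q0,pts)[:,:2]-d["at"][:2],axis=1);i=D.argmin()
            if D[i]<.02 and d["conf"]>.3:A.append(pts[i]);B.append(d["at"])
    A=np.array(A,float);B=np.array(B)
    s=least_squares(lambda q:(tf(q,A)[:,:2]-B[:,:2]).ravel(),q0,loss="soft_l1",f_scale=.003,x_scale=[.01,.01,.1])
    return s.x,A,((B-tf(s.x,A))*1000).round(1)
E
python3 - <<'E'
from h import *
ps=[r.camera(c) for c in("scene","top")]
F,A,e=fit(ps,FIX,TAP,"tap0",[.5515,-.128,.22]);print("F",F);print(np.c_[A,e])
h=[d["at"] for d in r.landmark_of(ps[1],"hole0") if d["conf"]>.5];print(np.round(h,3))
best=None
for a in np.arange(0,3.14,.1):
    C,A,e=fit_=(None,None,None) if False else (lambda H:( (s:=least_squares(lambda q:(np.linalg.norm(tf(q,HOL)[:,None,:2]-H[None,:,:2],axis=2).min(0)),[.482,.243,a],x_scale=[.01,.01,.1])).x,s.cost,0))(np.array(h))
    if best is None or A<best[1]:best=(C,A)
C,A,e=fit(ps,COV,HOL,"hole0",best[0]);print("C",C);print(np.c_[A,e])
np.save("q.npy",[F,C])
# overlay
p=ps[1];im=p["color"][:,:,::-1].copy();im=cv2.resize(im[180:340,200:500],None,fx=2.6,fy=2.6,interpolation=cv2.INTER_CUBIC)
def dr(P,c):
    for u in proj(p,P): cv2.circle(im,tuple(int(v) for v in ((u-[200,180]+.5)*2.6).round()),3,c,1)
dr(tf(F,TAP),(0,0,255));dr(tf(F,[(-60,90,77),(-60,52,64),(-110,90,64),(0,-100,57)]),(0,255,0))
dr(tf(F,[(-65,135,12),(65,-175,12),(-65,-150,57),(65,-150,57),(65,-50,57),(-65,-50,57)]),(255,0,255))
dr(tf(C,[(x,y,6) for x,y,_ in HOL]),(0,0,255));dr(tf(C,[(-38,0,50),(38,0,50)]),(0,255,0));dr(tf(C,[(60,45,6),(-60,45,6),(-60,-45,6),(60,-45,6)]),(255,0,255))
cv2.imwrite("pics/ov1.png",im)
print(proj(p,tf(F,TAP)).round(1))
E
```

```text
F [ 0.54941301 -0.1262014   0.24555247]
[[   0.  -100.    57.    -0.8    3.5    2.6]
 [ -60.    90.    64.    -0.    -0.     4.6]
 [   0.     0.     0.     0.8   -2.2    2.1]
 [ -48.   -67.    57.    -3.9    1.1    0.7]
 [ -48.  -133.    57.    -0.9    1.7   -3.5]
 [  48.  -133.    57.     3.3    0.7   -7.6]
 [  48.   -67.    57.     2.5   -0.6    0.6]
 [   0.  -100.    57.    -2.9    0.8    0.4]
 [ -60.    90.    64.     2.5   -1.    -0.9]
 [   0.     0.     0.    -3.4   -0.8   -5.3]
 [ -48.  -133.    57.     2.1    0.9    0.5]
 [ -48.   -67.    57.     1.1   -2.9   -4.8]
 [  48.   -67.    57.    -0.7   -1.8    2.8]
 [  48.  -133.    57.    -0.5    0.6   -1.7]]
[[ 0.538  0.259 -0.004]
 [ 0.45   0.292  0.   ]
 [ 0.513  0.195 -0.001]]
C [0.48211834 0.24101935 2.77914791]
[[  0.    0.    0.    3.6   1.1   0.6]
 [  0.    0.   41.    0.7  -1.8  -0.2]
 [-48.   33.    0.    0.6  -2.1   3.9]
 [-48.  -33.    0.    0.6  -0.2   3.3]
 [ 48.   33.    0.   -0.1  -3.4   0.1]
 [ 48.  -33.    0.    4.7  -1.8  -0.9]
 [  0.    0.    0.   -3.1   2.1  -2.4]
 [  0.    0.   41.   -4.8  -1.8  -0.6]
 [-48.  -33.    0.   -0.9   4.1  -4.1]
 [ 48.  -33.    0.    1.    3.2   0.3]
 [-48.   33.    0.   -2.4   1.7  -1.3]]
[[417.  211.1]
 [426.1 248.3]
 [451.8 242.6]
 [442.6 205.4]]
```

View pics/ov1.png

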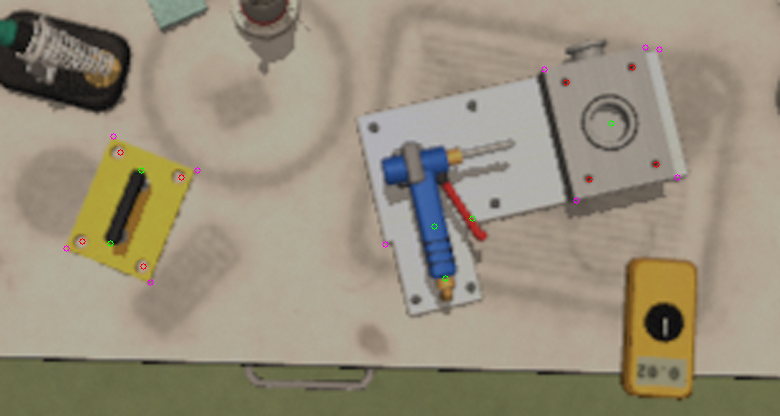

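Overlay fits well: taps, holes, handle and grip line up with the picture. The tool is already aligned with the fixture, so I go to above the grip.

Request:
arm_command([
  [0, 0, 0, 15, -12, 0, 1],
  [0, 0, 0, 28, -22, 0, 1],
  [0, 0, 0, 30, -24, 0, 1],
  [0, 0, 0, 30, -24, 0, 1],
  [0, 0, 0, 30, -24, 0, 1],
  [0, 0, 0, 30, -24, 0, 1],
  [0, 0, 0, 30, -24, 0, 1],
  [0, 0, 0, 30, -24, 0, 1],
  [0, 0, 0, 30, -24, 0, 1],
  [0, 0, 0, 30, -24, 0, 1],
  [0, 0, 0, 30, -24, 0, 1],
  [0, 0, 0, 30, -24, 0, 1],
])

```text
time: 3.65
tcp_pos: [0.3948, -0.1579, 0.2426]
orientation: [0.0, 0.992, 0.123, 0.0]
wrist_force: [1.0, -0.1, -0.8]
width: 0.0854
finger_force: 0.0
```

```bash
cat > go.py <<'E'
# usage: go.py F|C x y z(mm, frame coords of TCP) -> remaining shift in tool axes + yaw
import sys
from h import *
from scipy.spatial.transform import Rotation as R
def go(k,P,dyaw=0):
    F,C=np.load("q.npy");q=F if k=="F" else C
    o=r.observe();w,x,y,z=o["orientation"];M=R.from_quat([x,y,z,w]).as_matrix()
    T=tf(q,P)[0];d=(M.T@(T-o["tcp_pos"]))*1000
    yaw=np.arctan2(M[1,0],M[0,0]);e=(q[2]-yaw+np.pi/2)%np.pi-np.pi/2
    # about tool z (down) the sign is flipped
    print("t",round(o["time"],2),"shift",d.round(1),"turn z",round(-e,4),"tilt",M[:,2].round(3),"tcp",o["tcp_pos"].round(4),"w",round(o["width"],4),"ff",round(float(o["finger_force"]),1),"F",o["wrist_force"].round(1),"q",o["qpos"].round(2))
if __name__=="__main__": go(sys.argv[1],[float(v) for v in sys.argv[2:5]])
E
python3 go.py F -60 85 56
```

```text
t 3.65 shift [ 97.7 -78.2 186.6] turn z 0.0011 tilt [ 0.001 -0.001 -1.   ] tcp [ 0.3948 -0.1579  0.2426] w 0.0854 ff 0.0 F [ 1.  -0.1 -0.8] q [-0.56  0.16  1.77 -0.    1.21  0.76]
```

Request:
arm_command([
  [0, 0, 0, 32, -26, 0, 1],
  [0, 0, 0, 33, -26, 0, 1],
  [0, 0, 0, 33, -26, 0, 1],
  [0, 0, 0, 0, 0, 30, 1],
  [0, 0, 0, 0, 0, 30, 1],
  [0, 0, 0, 0, 0, 20, 1],
  [0, 0, 0, 0, 0, 0, 1],
  [0, 0, 0, 0, 0, 0, 1],
])

```text
time: 4.32
tcp_pos: [0.4692, -0.0605, 0.162]
orientation: [-0.0, 0.992, 0.123, -0.001]
wrist_force: [0.5, -0.0, 0.2]
width: 0.0855
finger_force: 0.0
```

```bash
python3 go.py F -60 85 56; python3 - <<'E'
from h import *
p=r.camera("scene");F=np.load("q.npy")[0]
u=proj(p,tf(F,[(-60,90,64)]))[0].round().astype(int);x,y=u-[70,55]
im=cv2.resize(p["color"][y:y+110,x:x+140,::-1],None,fx=5,fy=5,interpolation=cv2.INTER_CUBIC)
for P,c in(((-60,103,64),(0,255,0)),((-60,52,64),(0,0,255)),((-60,127,56),(255,0,255)),((-60,43,56),(255,0,255))):
    v=(proj(p,tf(F,[P]))[0]-[x,y]+.5)*5;cv2.circle(im,tuple(v.astype(int).tolist()),4,c,2)
cv2.imwrite("pics/g1.png",im)
E
```

```text
t 4.32 shift [  2.   -1.6 106. ] turn z 0.0014 tilt [-0.002  0.    -1.   ] tcp [ 0.4692 -0.0605  0.162 ] w 0.0855 ff 0.0 F [ 0.5 -0.   0.2] q [-0.29  0.34  1.78 -0.    1.03  1.03]
```

View pics/g1.png

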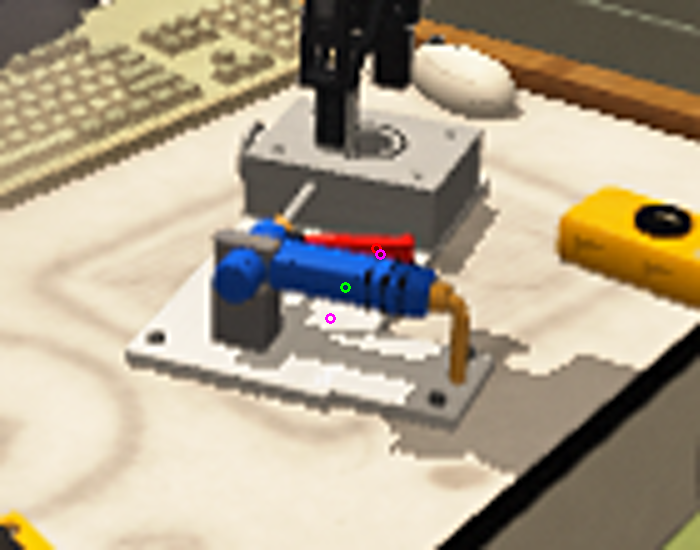

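The crop shows the grip's back face (345,287) and the trigger (378,250) where the fit puts them, with nothing below the fingers' path. Descend.

Request:
arm_command([
  [0, 0, 0, 2, -2, 20, 1],
  [0, 0, 0, 0, 0, 25, 1],
  [0, 0, 0, 0, 0, 25, 1],
  [0, 0, 0, 0, 0, 20, 1],
  [0, 0, 0, 0, 0, 16, 1],
  [0, 0, 0, 0, 0, 0, 1],
  [0, 0, 0, 0, 0, 0, 1],
])

```text
time: 4.95
tcp_pos: [0.4718, -0.0587, 0.0574]
orientation: [0.0, 0.992, 0.123, 0.001]
wrist_force: [0.9, -0.6, 1.2]
width: 0.0857
finger_force: 0.0
```

```bash
python3 go.py F -60 85 56; python3 - <<'E'
from h import *
p=r.camera("top");F=np.load("q.npy")[0]
q=r.camera("scene");ims=[]
for p in(p,q):
    u=proj(p,tf(F,[(-60,90,64)]))[0].round().astype(int);x,y=u-[35,45]
    ims.append(cv2.resize(p["color"][y:y+90,x:x+70,::-1],None,fx=5,fy=5,interpolation=cv2.INTER_CUBIC))
cv2.imwrite("pics/g2.png",np.hstack(ims))
E
```

```text
t 4.95 shift [-1.1 -0.6  1.4] turn z 0.0007 tilt [ 0.001 -0.    -1.   ] tcp [ 0.4718 -0.0587  0.0574] w 0.0857 ff 0.0 F [ 0.9 -0.6  1.2] q [-0.29  0.5   1.89 -0.    0.76  1.04]
```

View pics/g2.png

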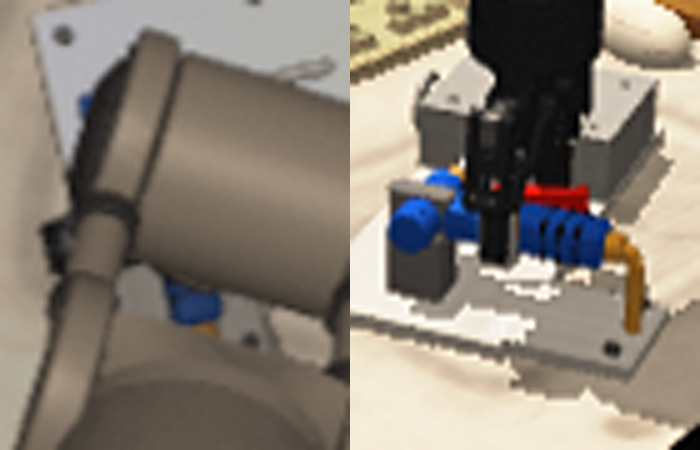

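The near finger (500,230) stands outside the grip's back, and the other is beyond the trigger. Squeeze.

Request:
arm_command([
  [0, 0, 0, 0, 0, 0, -1],
  [0, 0, 0, 0, 0, 0, -1],
  [0, 0, 0, 0, 0, 0, -1],
  [0, 0, 0, 0, 0, 0, -1],
  [0, 0, 0, 0, 0, 0, -1],
  [0, 0, 0, 0, 0, 0, -1],
  [0, 0, 0, 0, 0, 0, -1],
  [0, 0, 0, 0, 0, 0, -1],
  [0, 0, 0, 0, 0, 0, -1],
  [0, 0, 0, 0, 0, 0, -1],
  [0, 0, 0, 0, 0, 0, -1],
  [0, 0, 0, 0, 0, 0, -1],
])

```text
time: 6.05
tcp_pos: [0.4715, -0.0576, 0.0576]
orientation: [-0.0, 0.992, 0.122, 0.001]
wrist_force: [-2.2, 3.0, 13.7]
width: 0.034
finger_force: 62.3
```

```bash
python3 go.py F -60 85 56
```

```text
t 6.05 shift [-1.1  0.5  1.6] turn z -0.0004 tilt [ 0.002  0.001 -1.   ] tcp [ 0.4715 -0.0576  0.0576] w 0.034 ff 62.3 F [-2.2  3.  13.7] q [-0.28  0.5   1.89  0.    0.76  1.04]
```

Width is 34 mm with 62 N on the pads, so the trigger is fully in. Release and rise.

Request:
arm_command([
  [0, 0, 0, 0, 0, 0, -1],
  [0, 0, 0, 0, 0, 0, -1],
  [0, 0, 0, 0, 0, 0, 1],
  [0, 0, 0, 0, 0, 0, 1],
  [0, 0, 0, 0, 0, 0, 1],
  [0, 0, 0, 0, 0, 0, 1],
  [0, 0, 0, 0, 0, 0, 1],
  [0, 0, 0, 0, 0, 0, 1],
  [0, 0, 0, 0, 0, 0, 1],
  [0, 0, 0, 0, 0, 0, 1],
  [0, 0, 0, 0, 0, 0, 1],
  [0, 0, 0, 0, 0, 0, 1],
])

```text
time: 7.05
tcp_pos: [0.4709, -0.0581, 0.0563]
orientation: [-0.0, 0.992, 0.123, -0.0]
wrist_force: [0.6, -0.1, -0.1]
width: 0.0856
finger_force: 0.0
```

```bash
python3 go.py C 0 0 33
```

```text
t 7.05 shift [  84.  -287.3   23.3] turn z 0.6092 tilt [-0.  0. -1.] tcp [ 0.4709 -0.0581  0.0563] w 0.0856 ff 0.0 F [ 0.6 -0.1 -0.1] q [-0.28  0.5   1.89 -0.    0.75  1.04]
```

Request:
arm_command([
  [0, 0, 0, 0, 0, -25, 1],
  [0, 0, 0, 0, 0, -38, 1],
  [0, 0, 0, 0, 0, -38, 1],
  [0, 0, 0, 0, 0, -29, 1],
  [0, 0, 0, 10, -35, 0, 1],
  [0, 0, 0, 10, -36, 0, 1],
  [0, 0, 0, 11, -36, 0, 1],
  [0, 0, 0, 11, -36, 0, 1],
  [0, 0, 0, 11, -36, 0, 1],
  [0, 0, 0, 11, -36, 0, 1],
  [0, 0, 0, 10, -36, 0, 1],
  [0, 0, 0, 10, -36, 0, 1],
])

```text
time: 8.05
tcp_pos: [0.4819, 0.2426, 0.1863]
orientation: [0.0, 0.992, 0.123, -0.0]
wrist_force: [1.4, -0.5, -1.1]
width: 0.0852
finger_force: 0.0
```

Request:
arm_command([
  [0, 0, 0.1, 0, 0, 10, 1],
  [0, 0, 0.11, 0, 0, 20, 1],
  [0, 0, 0.11, 0, 0, 20, 1],
  [0, 0, 0.11, 0, 0, 15, 1],
  [0, 0, 0.11, 0, 0, 10, 1],
  [0, 0, 0.069, 0, 0, 0, 1],
  [0, 0, 0, 0, 0, 0, 1],
  [0, 0, 0, 0, 0, 0, 1],
])

```text
time: 8.72
tcp_pos: [0.4823, 0.2407, 0.1113]
orientation: [0.0, 0.984, -0.179, -0.0]
wrist_force: [-0.4, -0.4, 1.2]
width: 0.0854
finger_force: 0.0
```

```bash
python3 go.py C 0 0 33; python3 - <<'E'
from h import *
p=r.camera("scene");C=np.load("q.npy")[1]
u=proj(p,tf(C,[(0,0,30)]))[0].round().astype(int);x,y=u-[60,60]
im=cv2.resize(p["color"][y:y+100,x:x+120,::-1],None,fx=6,fy=6,interpolation=cv2.INTER_CUBIC)
for P in[(a,b,6) for a,b,_ in HOL]+[(-38,0,50),(38,0,50),(0,0,41)]:
    v=(proj(p,tf(C,[P]))[0]-[x,y]+.5)*6;cv2.circle(im,tuple(v.astype(int).tolist()),4,(0,0,255),2)
cv2.imwrite("pics/c1.png",im)
F=np.load("q.npy")[0];print("trigger/red check:",[ (np.round(d["at"],3).tolist(),round(d["conf"],2)) for d in r.find_in(p,"trigger")[:1]], tf(F,[(-50,55,64)]).round(3))
C2,A,e=fit([p,r.camera("scene")],COV,HOL,"hole0",C);print(C2);print(np.c_[A,e])
E
```

```text
t 8.72 shift [-0.3 -0.3 78.3] turn z 0.0025 tilt [-0. -0. -1.] tcp [0.4823 0.2407 0.1113] w 0.0854 ff 0.0 F [-0.4 -0.4  1.2] q [ 0.32  0.51  1.66 -0.    0.97  2.25]
trigger/red check: [([0.51, -0.066, 0.038], 0.71)] [[ 0.488 -0.085  0.064]]
[0.48133655 0.24094871 2.76789223]
[[  0.    0.    0.    4.1  -0.8   3.4]
 [  0.    0.   41.   -2.    0.7  -0.3]
 [-48.   33.    0.   -2.4   0.3  -1.1]
 [-48.  -33.    0.    0.4   0.2   1.9]
 [ 48.   33.    0.   -1.5  -0.5   1.7]
 [ 48.  -33.    0.    2.   -1.1  -2.6]
 [  0.    0.    0.    4.3   1.1   3.2]
 [  0.    0.   41.   -0.1  -0.6   0. ]
 [ 48.   33.    0.    0.6  -0.    2.2]
 [-48.  -33.    0.   -2.4   0.9   1.8]
 [-48.   33.    0.   -0.7   1.1   0.4]
 [ 48.  -33.    0.    0.   -0.9  -0.4]]
```

View pics/c1.png

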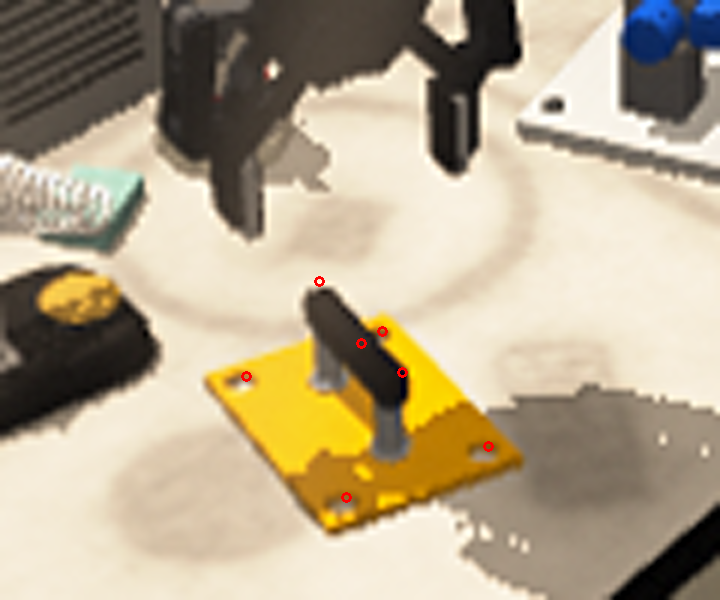

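Handle and four holes match the fit to within about 2 mm. Descend and grip.

Request:
arm_command([
  [0, 0, 0, 0, 0, 20, 1],
  [0, 0, 0, 0, 0, 25, 1],
  [0, 0, 0, 0, 0, 20, 1],
  [0, 0, 0, 0, 0, 13, 1],
  [0, 0, 0, 0, 0, 0, -1],
  [0, 0, 0, 0, 0, 0, -1],
  [0, 0, 0, 0, 0, 0, -1],
  [0, 0, 0, 0, 0, 0, -1],
  [0, 0, 0, 0, 0, 0, -1],
  [0, 0, 0, 0, 0, 0, -1],
  [0, 0, 0, 0, 0, 0, -1],
  [0, 0, 0, 0, 0, 0, -1],
])

```text
time: 10.17
tcp_pos: [0.483, 0.241, 0.0343]
orientation: [-0.001, 0.984, -0.18, 0.001]
wrist_force: [0.1, 1.4, 6.5]
width: 0.013
finger_force: 60.0
```

Request:
arm_command([
  [0, 0, 0, 0, 0, 0, -1],
  [0, 0, 0, 0, 0, 0, -1],
  [0, 0, 0, 0, 0, 0, -1],
  [0, 0, 0, 0, 0, 0, -1],
  [0, 0, 0, 0, 0, 0, -1],
  [0, 0, 0, 0, 0, 0, -1],
])

```text
time: 10.67
tcp_pos: [0.483, 0.241, 0.0344]
orientation: [-0.001, 0.984, -0.18, 0.001]
wrist_force: [-0.6, 0.2, 6.1]
width: 0.0129
finger_force: 60.0
```

```bash
python3 go.py C 0 0 33
```

```text
t 10.67 shift [-0.9  0.3  1.4] turn z 0.0003 tilt [ 0.002  0.001 -1.   ] tcp [0.483  0.241  0.0344] w 0.0129 ff 60.0 F [-0.6  0.2  6.1] q [ 0.32  0.62  1.72 -0.    0.8   2.25]
```

Request:
arm_command([
  [0, 0, 0, 0, 0, -8, -1],
  [0, 0, 0, 0, 0, -20, -1],
  [0, 0, 0, 0, 0, -30, -1],
  [0, 0, 0, 0, 0, -30, -1],
  [0, 0, 0, 0, 0, -30, -1],
  [0, 0, 0, 0, 0, -22, -1],
  [0, 0, 0, 0, 0, -10, -1],
  [0, 0, 0, 0, 0, 0, -1],
])

```text
time: 11.33
tcp_pos: [0.4831, 0.241, 0.1855]
orientation: [-0.001, 0.984, -0.18, 0.002]
wrist_force: [0.3, 1.0, -3.3]
width: 0.0131
finger_force: 58.9
```

```bash
python3 go.py F 0 -100 145; python3 - <<'E'
from h import *
p=r.camera("scene");C=np.load("q.npy")[1]
P=tf(C,[(0,0,30)]);P[0,2]=.17
u=proj(p,P)[0].round().astype(int);x,y=u-[60,50]
cv2.imwrite("pics/l1.png",cv2.resize(p["color"][y:y+100,x:x+120,::-1],None,fx=5,fy=5,interpolation=cv2.INTER_CUBIC))
E
```

```text
t 11.33 shift [249.  402.1  40.3] turn z -0.6077 tilt [ 0.004  0.001 -1.   ] tcp [0.4831 0.241  0.1855] w 0.0131 ff 58.9 F [ 0.3  1.  -3.3] q [ 0.32  0.42  1.57 -0.    1.15  2.25]
```

View pics/l1.png

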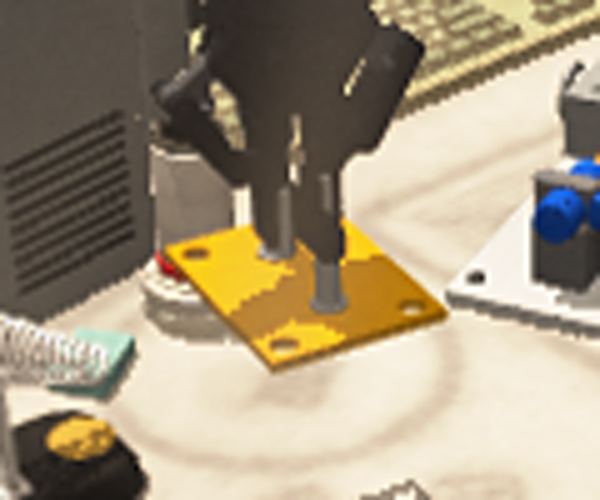

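Cover hangs level in the fingers at about (300,290). Turn in place, then translate.

Request:
arm_command([
  [0, 0, -0.06, 0, 0, 0, -1],
  [0, 0, -0.1, 0, 0, 0, -1],
  [0, 0, -0.1, 0, 0, 0, -1],
  [0, 0, -0.1, 0, 0, 0, -1],
  [0, 0, -0.1, 0, 0, 0, -1],
  [0, 0, -0.09, 0, 0, 0, -1],
  [0, 0, -0.058, 0, 0, 0, -1],
  [0, 0, 0, 0, 0, 0, -1],
])

```text
time: 12.05
tcp_pos: [0.4811, 0.2402, 0.1808]
orientation: [0.001, 0.992, 0.124, -0.002]
wrist_force: [0.3, 0.3, -3.1]
width: 0.0129
finger_force: 58.8
```

```bash
python3 go.py F 0 -100 145
```

```text
t 12.05 shift [-23.7 472.   36.1] turn z 0.0022 tilt [-0.004 -0.002 -1.   ] tcp [0.4811 0.2402 0.1808] w 0.0129 ff 58.8 F [ 0.3  0.3 -3.1] q [ 0.32  0.42  1.58 -0.    1.14  1.64]
```

Request:
arm_command([
  [0, 0, 0, -1, 15, 0, -1],
  [0, 0, 0, -2, 30, 0, -1],
  [0, 0, 0, -2, 35, 0, -1],
  [0, 0, 0, -2, 38, 0, -1],
  [0, 0, 0, -2, 38, 0, -1],
  [0, 0, 0, -2, 38, 0, -1],
  [0, 0, 0, -2, 38, 0, -1],
  [0, 0, 0, -2, 38, 0, -1],
  [0, 0, 0, -2, 38, 0, -1],
  [0, 0, 0, -2, 38, 0, -1],
  [0, 0, 0, -2, 38, 0, -1],
  [0, 0, 0, -2, 36, 0, -1],
])

```text
time: 13.05
tcp_pos: [0.5615, -0.1742, 0.1814]
orientation: [-0.001, 0.993, 0.121, -0.001]
wrist_force: [0.5, 0.8, -1.6]
width: 0.013
finger_force: 58.9
```

Request:
arm_command([
  [0, 0, 0, 0, 28, 0, -1],
  [0, 0, 0, 0, 16, 0, -1],
  [0, 0, 0, 0, 8, 0, -1],
  [0, 0, 0, 0, 0, 15, -1],
  [0, 0, 0, 0, 0, 15, -1],
  [0, 0, 0, 0, 0, 6, -1],
  [0, 0, 0, 0, 0, 0, -1],
  [0, 0, 0, 0, 0, 0, -1],
  [0, 0, 0, 0, 0, 0, -1],
])

```text
time: 13.8
tcp_pos: [0.5752, -0.2224, 0.148]
orientation: [0.0, 0.992, 0.123, 0.0]
wrist_force: [0.3, -0.0, -2.7]
width: 0.0128
finger_force: 59.0
```

```bash
cat > see.py <<'E'
import sys
from h import *
from go import go
F=np.load("q.npy")[0]
go("F",(0,-100,101.4))
o=r.observe();U=o["tcp_pos"][2]-.0344
# held-cover holes per net, in the fixture frame
for c in("scene","top"):
    p=r.camera(c)
    for n in("hole0","cover","handle","tap0"):
        for d in r.landmark_of(p,n):
            if d["conf"]>.4:
                a=np.array(d["at"]);print(c,n,(Rz(F[2]).T@(a[:2]-F[:2])*1000).round(1),round(a[2]*1000,1),round(d["conf"],2))
    x,y=proj(p,tf(F,[(0,-100,90)]))[0].round().astype(int)-[40,40];k=7
    im=cv2.resize(p["color"][y:y+80,x:x+(80 if c=="top" else 80)-26*0,::-1],None,fx=4.9,fy=4.9,interpolation=cv2.INTER_CUBIC)
    H=tf(F,[(a,b-100,0) for a,b,_ in HOL]);H[:,2]=U+.006
    B=tf(F,[(a,b-100,0) for a,b in((60,45),(-60,45),(-60,-45),(60,-45))]);B[:,2]=U+.006
    for Q,col in((H,(0,0,255)),(B,(255,0,255)),(tf(F,[(65,-50,57),(-65,-50,57),(-65,-150,57),(65,-150,57)]),(0,255,0))):
        for v in proj(p,Q): cv2.circle(im,tuple(((v-[x,y]+.5)*4.9).astype(int).tolist()),3,col,1)
    (ims:=globals().setdefault("ims",[])).append(im)
cv2.imwrite(f"pics/{sys.argv[1]}.png",np.hstack(ims))
E
python3 see.py s1
```

```text
t 13.8 shift [-1.7  0.3 46.6] turn z 0.0005 tilt [ 0.001 -0.001 -1.   ] tcp [ 0.5752 -0.2224  0.148 ] w 0.0128 ff 59.0 F [ 0.3 -0.  -2.7] q [-0.49  0.59  1.39 -0.    1.16  0.83]
scene hole0 [-45.  -66.8] 114.9 0.81
scene hole0 [ -49.8 -137.2] 115.6 0.71
scene hole0 [  44.7 -134.9] 110.9 0.67
scene hole0 [ 45.9 -70.9] 116.0 0.66
scene cover [   3.9 -102.7] 115.8 0.6
scene handle [   1.  -100.7] 155.3 0.71
scene handle [ 18.9 594.2] -1.9 0.46
scene tap0 [ -48.2 -135. ] 56.2 0.98
scene tap0 [ 47.8 -67.3] 55.6 0.8
scene tap0 [  47.2 -138.2] 52.9 0.56
top hole0 [-47.5 -67.6] 116.1 0.93
top hole0 [  48.1 -130.8] 107.7 0.92
top hole0 [ -51.  -131.6] 105.8 0.8
top hole0 [ 47.4 -63.4] 112.4 0.71
top cover [ -0.3 -98.8] 111.3 0.73
top handle [  -4.9 -100.4] 155.6 0.86
top tap0 [-48.7 -69.5] 52.7 0.9
top tap0 [ -46.4 -131.2] 61.0 0.81
top tap0 [  45.5 -132.8] 56.6 0.63
```

View pics/s1.png

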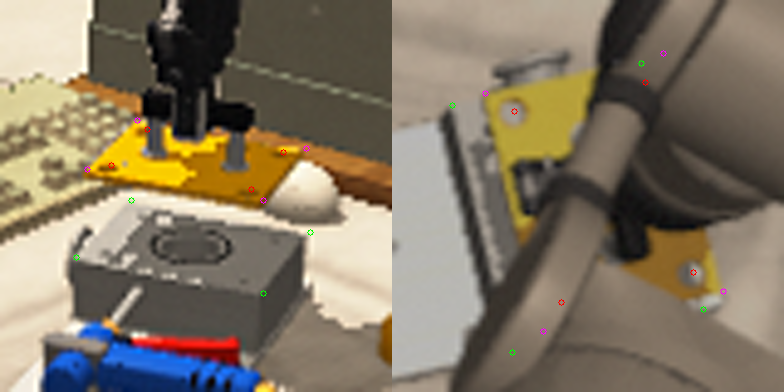

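Scene half: the cover is level over the flange, with its holes on the predicted marks (111,166), (251,189), (283,152). Top half: holes at (514,112) and (693,272) are on their marks too. Lower most of the way and measure again.

Request:
arm_command([
  [0, 0, 0, -1, 0, 8, -1],
  [0, 0, 0, 0, 0, 12, -1],
  [0, 0, 0, 0, 0, 10, -1],
  [0, 0, 0, 0, 0, 7, -1],
  [0, 0, 0, 0, 0, 4, -1],
  [0, 0, 0, 0, 0, 2, -1],
  [0, 0, 0, 0, 0, 0, -1],
  [0, 0, 0, 0, 0, 0, -1],
  [0, 0, 0, 0, 0, 0, -1],
])

```text
time: 15.05
tcp_pos: [0.5742, -0.2232, 0.1049]
orientation: [0.0, 0.992, 0.123, 0.0]
wrist_force: [-0.0, 0.8, -2.2]
width: 0.013
finger_force: 59.1
```

```bash
python3 - <<'E'
from h import *
from go import go
go("F",(0,-100,101.4))
F=np.load("q.npy")[0]
for c in("scene","top"):
    ps=[r.camera(c) for _ in range(4)]
    L=[]
    for p in ps:
        for n in("hole0","cover","handle"):
            for d in r.landmark_of(p,n):
                a=np.array(d["at"]);v=np.r_[Rz(F[2]).T@(a[:2]-F[:2])*1000,a[2]*1000]-[0,-100,0]
                S={"hole0":HOL,"cover":[(0,0,0)],"handle":[(0,0,41)]}[n]
                m=min(S,key=lambda s:np.hypot(*(v[:2]-s[:2])))
                if d["conf"]>.4 and np.hypot(*(v[:2]-m[:2]))<12:L.append([*m,*(v-m)])
    L=np.array(L);keys=np.unique(L[:,:3],axis=0)
    for k in keys:
        s=L[(L[:,:3]==k).all(1)][:,3:];print(c,k,s.mean(0).round(1),s.std(0).round(1),len(s))
    G,A,e=fit(ps,FIX,TAP,"tap0",F);print("fixture again",(G-F)*[1000,1000,1]);
    for k in np.unique(A,axis=0):
        s=e[(A==k).all(1)];print("  ",k,s.mean(0).round(1),len(s))
E
python3 see.py s2
```

```text
t 15.05 shift [-0.5 -0.1  3.5] turn z 0.0003 tilt [ 0.001 -0.001 -1.   ] tcp [ 0.5742 -0.2232  0.1049] w 0.013 ff 59.1 F [-0.   0.8 -2.2] q [-0.49  0.64  1.44 -0.    1.07  0.83]
scene [-48. -33.   0.] [-2.1 -2.2 71.7] [1.5 1.  0.4] 4
scene [-48.  33.   0.] [ 1.4 -2.9 69.7] [0.5 1.3 1.9] 3
scene [0. 0. 0.] [-0.1 -3.6 72.5] [0.5 1.6 1.3] 4
scene [ 0.  0. 41.] [-1.3 -0.6 69.7] [1.5 0.9 1.8] 4
scene [ 48. -33.   0.] [-1.9 -2.1 70.9] [1.  1.7 0.4] 4
scene [48. 33.  0.] [-3.2 -3.4 71.4] [0.7 0.8 1. ] 3
fixture again [-0.10453191 -0.75132135  0.00164931]
   [-60.  90.  64.] [-1.2  1.6  3.1] 4
   [ -48. -133.   57.] [ 0.7  1.4 -2.4] 4
   [-48. -67.  57.] [-0.2 -1.6  1.2] 5
   [   0. -100.   57.] [-1.9  1.5  3.4] 4
   [0. 0. 0.] [ 1.2 -1.8  1.8] 4
   [  48. -133.   57.] [ 0.1  0.4 -4.4] 4
   [ 48. -67.  57.] [ 1.4 -1.1 -0.1] 4
top [-48. -33.   0.] [-2.2  4.4 64.8] [2.  0.9 2.5] 3
top [0. 0. 0.] [-2.4  1.8 68.6] [1.3 0.8 1.4] 4
top [ 0.  0. 41.] [-2.6 -0.  70.6] [1.8 1.5 0.7] 4
top [ 48. -33.   0.] [-4.5  1.8 68. ] [1.2 1.2 1.8] 4
top [48. 33.  0.] [-1.8  2.2 67.3] [1.2 1.8 0.9] 4
fixture agai
[... 383 characters left out ...]
0.3  0.8 -2.2] q [-0.49  0.64  1.44 -0.    1.07  0.83]
scene hole0 [  43.4 -136.2] 69.0 0.78
scene hole0 [ -53.2 -133.1] 67.6 0.7
scene hole0 [-48. -69.] 70.3 0.68
scene hole0 [ 46.1 -70.8] 72.6 0.56
scene cover [   1.  -100.4] 69.7 0.64
scene handle [ -1.5 -99.9] 112.4 0.59
scene tap0 [  47.7 -137.5] 50.7 0.92
scene tap0 [-49.9 -67.2] 57.2 0.88
scene tap0 [ -48.  -131.4] 53.8 0.61
scene tap0 [ 48.5 -70.7] 55.8 0.57
top hole0 [ 48.3 -65.9] 68.3 0.94
top hole0 [  45.1 -132.6] 68.6 0.89
top hole0 [ -47.1 -128.7] 62.2 0.87
top cover [  -0.8 -101. ] 69.1 0.81
top handle [  -2.8 -100.4] 110.3 0.71
top tap0 [  50.6 -130.7] 58.6 0.71
top tap0 [-49.6 -70.4] 52.7 0.63
top tap0 [ 46.6 -67.5] 60.6 0.62
```

View pics/s2.png

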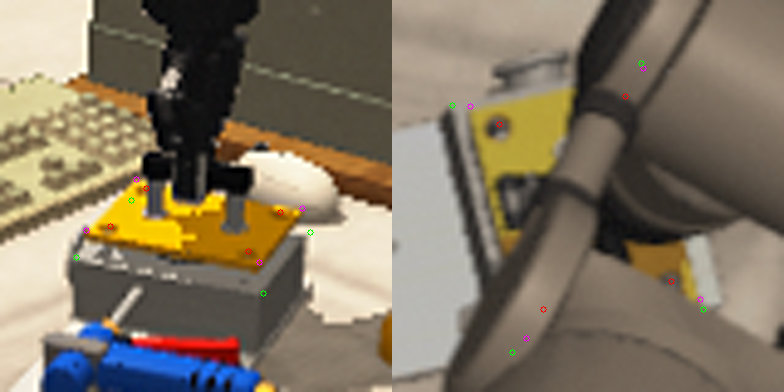

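Both halves show the cover level just above the flange. Dark tap mouths show inside the holes at (499,127) and (670,280). The networks put the cover about 1.5 mm off along -x, so I correct that and lower the last 3 mm.

Request:
arm_command([
  [0, 0, 0, 1.2, 0, 1, -1],
  [0, 0, 0, 0, 0, 2, -1],
  [0, 0, 0, 0, 0, 0, -1],
  [0, 0, 0, 0, 0, 0, -1],
  [0, 0, 0, 0, 0, 0, -1],
  [0, 0, 0, 0, 0, 0, -1],
])

```text
time: 19.25
tcp_pos: [0.5751, -0.2227, 0.1013]
orientation: [0.0, 0.992, 0.123, 0.0]
wrist_force: [0.5, -0.1, -2.9]
width: 0.0128
finger_force: 59.1
```

```bash
python3 - <<'E'
from h import *
from go import go
go("F",(0,-100,101.4))
F=np.load("q.npy")[0];th=np.linspace(0,2*np.pi,40)
U=(r.observe()["tcp_pos"][2]-.0344)*1000
rows=[]
for c,I in(("top",(0,2,3)),("scene",(0,1,3))):
    p=r.camera(c);t=[]
    for i in I:
        h=np.array(HOL[i])+[0,-100,0]
        x,y=proj(p,tf(F,[(h[0],h[1],U+6)]))[0].round().astype(int)-[10,10];k=12
        im=cv2.resize(p["color"][y:y+21,x:x+21,::-1],None,fx=k,fy=k,interpolation=cv2.INTER_CUBIC)
        for R_,z,col in((6.5,U+6,(255,0,255)),(3.5,57,(0,255,0))):
            Q=proj(p,tf(F,np.c_[h[0]+R_*np.cos(th),h[1]+R_*np.sin(th),0*th+z]))
            cv2.polylines(im,[((Q-[x,y]+.5)*k).round().astype(int)],True,col,1)
        t.append(im)
    rows.append(np.hstack(t))
cv2.imwrite("pics/fin.png",np.vstack(rows))
E
```

```text
t 19.25 shift [-1.4  0.1 -0.1] turn z 0.0003 tilt [ 0. -0. -1.] tcp [ 0.5751 -0.2227  0.1013] w 0.0128 ff 59.1 F [ 0.5 -0.1 -2.9] q [-0.49  0.64  1.44 -0.    1.06  0.83]
```

View pics/fin.png

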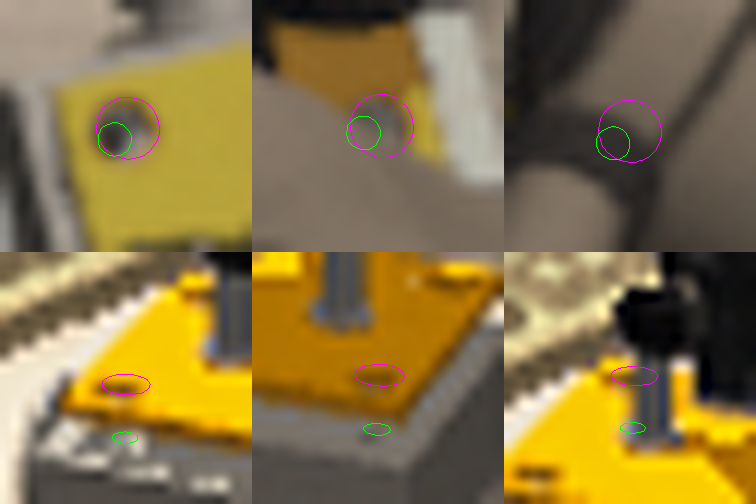

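Top row: at (127,128) the real hole fills the predicted rim, and the dark tap mouth sits on its predicted circle at (115,139). The scene row agrees to about 1 mm. Handing in.

```bash
python3 -c "
from station import r
print(r.hand_in())"
```

```text
the job is handed in; nothing more can be done
None
```

I squeezed the air gun's trigger fully in and released it. The cover is now held level about 1 cm above the flange, its holes over the threaded holes to within about 1 mm by the camera check, and the job is handed in at about 19 s of the 53 s.

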